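# Empty the polishing drum into the catch tray

### The job

The polishing run is over: pull the catch tray right out by its knob until its catch holds it, lift the open drum off the polisher, turn it mouth down over the tray and shake it until its weight stops dropping and all three bronze castings have come out into the tray. Then lay the drum gently back on both rollers, mouth towards the front as it was, and push the tray fully home with the castings in it. Do not drop the drum, and leave its lid and the two pairs of pliers where they lie.

Things in the scene. Friction and masses are not known exactly. Their poses are not given: they have to be found in the camera images.
- unit: Low grey steel catch-tray unit, fixed to the bench, 180 mm deep (x), 210 mm wide (y), 82 mm high with the black rubber mat on its top. Origin: middle of the lower edge of its front, on the work surface; x points from the front to the back (away from the robot), y to its left, z up. The blue-fronted tray slides out of the front along -x.
- tray (a joint): Slide of the catch tray in m: 0 = fully home, 0.125 = out at its stop; grows as it is pulled out along the unit's -x. A sprung roller catch holds it in the first and the last few mm (about 6 N to get past either catch); in between it slides with about 1 N and stays where it is left. Pushed to within about 5 mm of home, the catch draws it in.
- tray_knob (a point): Middle of the tray's round brass knob, 28 mm in diameter and 16 mm long along x, on a 12 mm stem, 35 mm in front of the blue front panel (198 mm wide, its top 73 mm up) and 46 mm above the work surface. Moves with the tray; axes parallel to the unit's. Pinch it from above, the fingers closing along the unit's y.
- tray_in (a point): Centre of the tray's inner floor, 16 mm above the work surface; moves with the tray; axes parallel to the unit's. Inside, the tray is 156 mm along x, 178 mm along y and 40 mm deep. With the tray out, 118 mm of it lies open: from 78 mm in front (-x) of this point to 40 mm behind it.
- polisher: Rotary barrel polisher, fixed: green base plate 262 x 150 mm; two black rubber rollers, 19 mm thick, 140 mm long, along x, 44 mm apart, axes 46 mm up; a white thrust pad 78 mm behind the origin and a green motor housing, 106 mm high, from 107 mm behind it. Origin: on the work surface under the drum's middle; x points to the back (the motor), z up. The front is the -x end, without motor.
- drum: Open black rubber drum lying on its side on the rollers, mouth to the polisher's front. Body 66 mm in diameter, 113 mm long; neck 49 mm in diameter, 14 mm long. Origin: on its axis, 61 mm from the closed end, 82 mm above the work surface as it lies. Its x runs along the axis to the closed end; the mouth is at -x. 230 g when empty. Fingers can reach 19 mm below its axis clear of the rollers.
- drum_mouth (a point): Centre of the drum's mouth, 66 mm from its origin along -x; axes as the drum's. The drum is 57 mm wide inside, 40 mm at the mouth, with a flat 8.5 mm shoulder between, where castings lodge even with the mouth steeply down. Shaken fore and aft and sideways, some 45 mm at 0.2 m/s or faster, mouth 60 degrees or more below level, they come out; along the axis does little.
- casting1: Bronze medallion, 26 mm across, 12 mm thick, with a small loop; 50 to 63 g. Starts inside the drum. Origin: middle of its underside.
- casting2: Bronze tag, 25 x 19 x 12 mm, with a small loop; 50 to 63 g. Starts inside the drum. Origin: middle of its underside.
- casting3: Bronze medallion, 26 mm across, 12 mm thick, with a small loop; 50 to 63 g. Starts inside the drum. Origin: middle of its underside.
- drum_lid: Bystander: black screw lid of the drum, 55 mm across, 28 mm high, lying between the unit and the polisher. Origin: middle of its underside.
- flat_pliers: Bystander: flat-nose pliers with red handles, 135 mm long, lying on the bench. Origin: at the joint, on the bench.
- side_cutters: Bystander: side cutters with red handles, 120 mm long, lying on the bench. Origin: at the joint, on the bench.
Not all that is in view belongs to the job. Of the things like the drum, leave any that is blue; of the rest the larger one is meant.

How it is judged (in metres and radians):
On the way, in this order (a step that is already met when the one before it is completed fails the run):
1. the catch tray is pulled out to its stop (value of joint tray above 0.117 m), for 0.2 s.
2. the drum is turned mouth down (at least 20 degrees below level) over the tray (angle between drum's own x axis and vertical below 1.22 rad and x of drum_mouth in the frame of tray_in between -0.09 and 0.09 m and y of drum_mouth in the frame of tray_in between -0.1 and 0.1 m), for 0.05 s.
3. all three castings lie in the tray (x of casting1 in the frame of tray_in between -0.085 and 0.085 m and y of casting1 in the frame of tray_in between -0.095 and 0.095 m and z of casting1 in the frame of tray_in between -0.008 and 0.034 m and x of casting2 in the frame of tray_in between -0.085 and 0.085 m and y of casting2 in the frame of tray_in between -0.095 and 0.095 m and z of casting2 in the frame of tray_in between -0.008 and 0.034 m and x of casting3 in the frame of tray_in between -0.085 and 0.085 m and y of casting3 in the frame of tray_in between -0.095 and 0.095 m and z of casting3 in the frame of tray_in between -0.008 and 0.034 m), for 0.3 s.
4. the drum lies on both rollers again, mouth to the front (x of drum in the frame of polisher between -0.025 and 0.02 m and y of drum in the frame of polisher between -0.007 and 0.007 m and z of drum in the frame of polisher between 0.075 and 0.089 m and angle between the x axis of drum and the x axis of polisher, either way round below 0.12 rad and x of drum_mouth in the frame of polisher below -0.03 m), for 0.2 s.
5. the tray is pushed home (value of joint tray below 0.005 m), for 0.2 s.
At the end, for the whole second after the job is handed in: The tray is home (within 5 mm) with all three castings lying at rest in it; the drum lies at rest on both rollers (its origin within 7 mm sideways and in height of where it lay, within 20 mm along the rollers, its axis within 7 degrees of theirs) with its mouth to the front (all of step 3 and all of step 4 and value of joint tray below 0.005 m and linear speed of drum below 0.02 m/s and linear speed of each of casting1, casting2, casting3 below 0.03 m/s); the robot touches nothing.
It fails at once if the drum is dropped on the polisher or rammed into it (more than 80 N) (contact force between drum and polisher above 80 N).
It fails at once if the drum's lid, the pliers or the cutters are shifted by more than 30 mm (distance of any of drum_lid, flat_pliers, side_cutters from where it was at the start of the episode above 0.03 m).
It also fails if it takes over 72 s, if anything falls off the work surface, if the arm or the gripper's body presses on something with over 40 N, if the wrist force passes 120 N, or if a joint passes its speed limit or range.

### The arm

A 6-joint arm with a two-finger parallel gripper is mounted at the origin on the work surface. World frame = base frame: x ahead of the robot, y to its left, z up, the work surface at z = 0. Lengths are in mm, angles in rad, forces in N, time in s.
With the tool pointing down it reaches from about 400 to 825 mm from the base axis. Payload 7 kg.
Tool frame: the origin (TCP) lies between the finger pads; the fingertips stand 22 mm ahead of it and the grasp point (between the pads) lies 3 mm ahead of it; z points along the fingers, y is the line along which they close (so a half turn about z gives the same grasp; the last joint's range is limited). The gripper opens to 88 mm and grips with 3 to 60 N. Pads are 19 mm wide; open, the fingers measure 130 mm over their backs; the gripper's body (78 mm by 193 mm) begins 47 mm behind the grasp point.
Start: joints at [1.425, 0.359, 0.012, 0, -1.224, -0.288], TCP at [283.723, 612.451, 248.561] pointing down, gripper open.
Joint ranges: [-3.07, 3.07], [-1.43, 2.12], [-1.02, 1.25], [-3.03, 1.67], [-3.05, -0], [-3.03, 3.03]. Speed limits (rad/s): [2.39, 2.39, 3.01, 3.14, 3.14, 3.14].

### API

Orientations are given as a unit quaternion [w, x, y, z].
In Python, from plant import read_state, camera, camera_model, finish_job gives the robot as it stands.
- The arm moves only by the tool send_rows, never from a script. Its argument "rows" is a list of rows, each a list of 4 numbers: the shift along the tool's x, y, z as a fraction of full scale, then the turn about the tool's z as a fraction of full scale. A call has 1 to 10 rows; each row shifts and turns the commanded pose from where the row before left it, along the tool's axes as they then stand; what a row does not reach is not made up. Full scale, the value 1, is 5 cm for a shift and 360 degrees for a turn. A row lasts 1/10 s, in which the tool goes at most 50 mm and 8.59 degrees, less where a joint would pass 70% of its speed; a pose out of reach is approached as far as the arm can. A call with a number of a shift or a turn outside -1 to 1 is refused whole. A call with a gripper value outside its range is refused whole. "grip" is the opening, from 0 (shut) to 1 (fully open), set as the call begins (left out, the last holds). The fingers move at their own pace and stop on an object; "force" is the grip in N (left out, the last holds). Time passes only in rows, so rows that do not move let the fingers close. It gives the time, the measured TCP pose, the force, the opening and the grip force at its end, in the units of the state.
- read_state(): the state, without advancing time (a new reading comes with each control period).
- camera(name): name is "side" or "top" or "wrist"; returns the picture (384x512x3 uint8, blue, green, red); there is no depth.
- camera_model(name): a dict with "fovy" (degrees; the focal length in pixels is half the picture's height over the tangent of half this angle, whatever the lens; pixels are square), "cx", "cy" (the principal point, pixels), "xyz" and "orientation" of the camera in the world; the wrist camera has in their place "T_tool_cam" (4x4, takes a point from camera to tool coordinates, whose origin is the TCP and whose axes are the flange's). Camera axes: x right, y up, looking along -z (the intrinsics and any distortion apply to the point x, -y, -z); pixel columns grow to the right and rows downward; lengths in mm; the calibration is good to about 2 mm. A picture is of the moment at which its call begins: read the wrist's pose just before it. camera_model takes no time and is no camera call.
- finish_job(): hands the job in; it is judged then, once.
The state is a dict: "time_s": time; "joints": joint angles; "qd": joint speeds; "joint_torque": joint torques, N m; "ee_pos": TCP position; "ee_rot": TCP orientation; "force": force on the tool from outside, world axes, zero at the start; "wrist_torque": the same for the moment, N m; "opening": opening from 0.0 (shut) to 1.0 (fully open); "grasp_force": force on a finger pad.
Only numpy, scipy, OpenCV 4.12 (cv2) and the standard library are available. Lean on these libraries where they do the work, as an engineer would, in place of code of your own. Each camera call takes 0.05 s, during which the arm holds its last target. There are 200 camera calls.

## Working session

There is one attempt and no reset: what is moved stays moved. The work goes in short steps, Python scripts to look and compute and a tool call to move; the robot and the scene stay as the last step left them, time stands still between calls to the robot, and variables do not carry over. Pictures are saved under pics/ and viewed, at most 10 in all, crops included, and the job is handed in when it is done.

Besides the shell and the picture viewer there is one more tool, called after "Emit:" as a command line: name --pt "numbers of a row" for each row, then --argument value for the rest. send_rows: Moves the arm, as the interface text tells. Its arguments: {"type":"object","properties":{"rows":{"type":"array"},"grip":{"type":"number"},"force":{"type":"number"}},"required":["rows"]}

```bash
mkdir -p pics; ls
python3 - <<'E'
from plant import *
import cv2,json,numpy as np
s=read_state();print(s)
a=camera("top");b=camera("side");cv2.imwrite("pics/top.png",a);cv2.imwrite("pics/side.png",b)
for n in("top","side","wrist"):print(n,camera_model(n))
E
```

```text
pics
{'time_s': 0.0, 'joints': array([ 1.42507952e+00,  3.59380895e-01,  1.10936209e-02, -3.54106915e-04,
       -1.22410100e+00, -2.88077074e-01]), 'qd': array([ 0.0009465 ,  0.0005992 , -0.00093977, -0.00029033,  0.0001762 ,
       -0.00154427]), 'joint_torque': array([-3.95219777e-04, -5.82717597e+01,  2.93045783e+01,  6.99737549e+00,
        6.94096714e-03, -1.48094314e-04]), 'ee_pos': array([283.55981164, 612.06769478, 247.64094808]), 'ee_rot': array([ 8.05795301e-04,  9.76556630e-01, -2.15259118e-01, -1.09439899e-04]), 'force': array([ 0.26235163, -0.86203498, -1.05552133]), 'wrist_torque': array([0.01662017, 0.01904218, 0.07934444]), 'grasp_force': 0.0, 'opening': 0.998950592459315}
top {'fovy': 54.31505640906437, 'cx': 253.87394878634012, 'cy': 193.2540800233442, 'xyz': array([ 391.37033828,  -20.18500703, 1296.89382626]), 'orientation': array([ 0.71153854,  0.05592553, -0.03723   , -0.69942774])}
side {'fovy': 56.52747728809627, 'cx': 254.94765675716818, 'cy': 191.50242865248774, 'xyz': array([-184.29672895, -701.5189725 ,  632.31653078]), 'orientation': array([ 0.79118367,  0.4683049 , -0.20157779, -0.33776518])}
wrist {'fovy': 60.42068861589619, 'cx': 257.6535136462645, 'cy': 193.07869103021878, 'T_tool_cam': array([[-3.59891400e-04,  9.58826094e-01,  2.83993649e-01,
         7.62145001e+01],
       [ 9.99999836e-01,  2.18295005e-04,  5.30238598e-04,
        -9.35512545e-01],
       [ 4.46412209e-04,  2.83993793e-01, -9.58826015e-01,
        -1.35248682e+02],
       [ 0.00000000e+00,  0.00000000e+00,  0.00000000e+00,
         1.00000000e+00]])}
```

View pics/top.png

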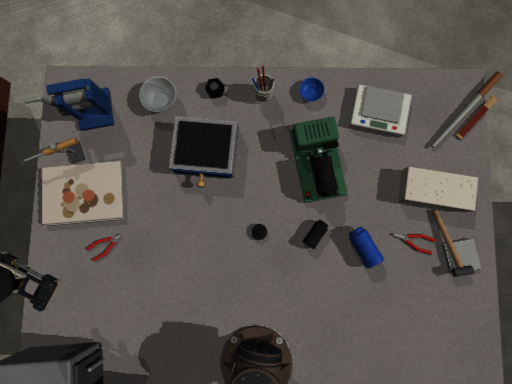

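View pics/side.png

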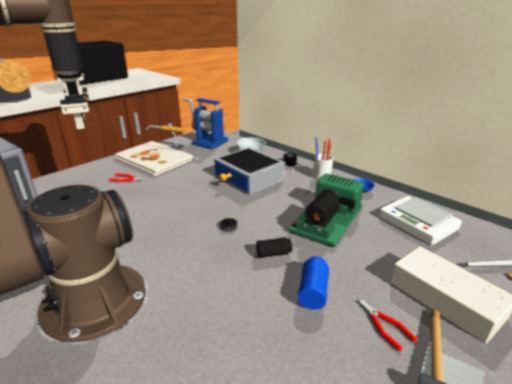

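```bash
cat > h.py <<'E'
import numpy as np,cv2
from plant import *
from scipy.spatial.transform import Rotation as R
def q2R(q): return R.from_quat(np.r_[q[1:],q[0]]).as_matrix()
def cam(n,s=None):
    m=camera_model(n); f=192/np.tan(np.radians(m["fovy"]/2))
    if n=="wrist":
        s=s or read_state(); T=m["T_tool_cam"]; Rt=q2R(s["ee_rot"])
        return f,m["cx"],m["cy"],Rt@T[:3,3]+s["ee_pos"],Rt@T[:3,:3]
    return f,m["cx"],m["cy"],m["xyz"],q2R(m["orientation"])
def ray(c,uv):
    f,cx,cy,p,Rc=c; uv=np.atleast_2d(uv).astype(float)
    return p,np.c_[(uv[:,0]-cx)/f,-(uv[:,1]-cy)/f,-np.ones(len(uv))]@Rc.T
def onz(c,uv,z):
    p,d=ray(c,uv); return p+d*((z-p[2])/d[:,2])[:,None]
def tri(c1,u1,c2,u2):
    p,d=ray(c1,u1);q,e=ray(c2,u2);d=d[0]/np.linalg.norm(d[0]);e=e[0]/np.linalg.norm(e[0])
    t=np.linalg.lstsq(np.c_[d,-e],q-p,rcond=None)[0];a,b=p+t[0]*d,q+t[1]*e
    return (a+b)/2,np.linalg.norm(a-b)
def proj(c,X):
    f,cx,cy,p,Rc=c; x=(np.atleast_2d(X)-p)@Rc; return np.c_[cx-f*x[:,0]/x[:,2],cy+f*x[:,1]/x[:,2]]
def blobs(hsv,lo,hi,roi,amin=15):
    m=cv2.inRange(hsv,lo,hi);k=np.zeros_like(m);x0,y0,x1,y1=roi;k[y0:y1,x0:x1]=m[y0:y1,x0:x1]
    cs=[c for c in cv2.findContours(k,cv2.RETR_EXTERNAL,cv2.CHAIN_APPROX_NONE)[0] if cv2.contourArea(c)>=amin]
    return sorted(cs,key=cv2.contourArea,reverse=True)
E
python3 - <<'E'
from h import *
t=cam("top");s=cam("side")
T=cv2.cvtColor(cv2.imread("pics/top.png"),40);S=cv2.cvtColor(cv2.imread("pics/side.png"),40)
def show(n,c):
    for x in c[:3]: print(n,cv2.contourArea(x),cv2.minAreaRect(x))
    return c
kt=show("knobT",blobs(T,(12,100,90),(35,255,255),(185,165,220,195),5));ks=show("knobS",blobs(S,(10,120,90),(35,255,255),(205,160,240,195),5))
m=lambda c:np.mean(c[:,0],0)
print("knob",tri(t,m(kt[0]),s,m(ks[0])),onz(t,m(kt[0]),46))
b=show("blueT",blobs(T,(100,120,60),(130,255,255),(165,110,245,185)))
mt=show("mat",blobs(T,(0,0,0),(180,255,38),(165,110,245,185)))
r=cv2.boxPoints(cv2.minAreaRect(mt[0]));P=onz(t,r,82);print("mat",P,np.linalg.norm(np.diff(P[:,:2],axis=0),axis=1))
g=show("green",blobs(T,(55,90,20),(90,255,255),(285,105,355,210)))
r=cv2.boxPoints(cv2.minAreaRect(g[0]));P=onz(t,r,10);print("base",P,np.linalg.norm(np.diff(P[:,:2],axis=0),axis=1))
d=show("drum",blobs(T,(0,0,0),(180,255,35),(305,153,345,200)))
r=cv2.boxPoints(cv2.minAreaRect(d[0]));P=onz(t,r,90);print("drum",P,np.linalg.norm(np.diff(P[:,:2],axis=0),axis=1))
E
```

```text
knobT 40.0 ((200.5, 180.0), (12.0, 7.0), 90.0)
knobS 54.5 ((225.0, 176.5), (7.0, 12.0), 90.0)
knob (array([596.99588939, 195.8085123 ,  48.7670399 ]), np.float64(1.2951857435768694)) [[597.9454535  195.86597051  46.        ]]
mat 2191.0 ((202.31614685058594, 144.1144561767578), (54.01356506347656, 43.141544342041016), 4.969740867614746)
mat 55.5 ((185.36476135253906, 172.98770141601562), (27.160722732543945, 3.8930366039276123), 5.19442892074585)
mat 55.0 ((215.47586059570312, 175.28965759277344), (27.23891830444336, 3.155728578567505), 4.763641834259033)
mat [[648.79197397 282.93161863  82.        ]
 [797.0374065  277.22638988  82.        ]
 [782.63310827  94.52217231  82.        ]
 [635.40405858 102.96770426  82.        ]] [148.35517484 183.27115137 147.47108219]
green 1742.0 ((318.9230651855469, 159.11537170410156), (78.25033569335938, 46.0872917175293), 78.69007110595703)
green 362.0 ((330.8299560546875, 172.3100128173828), (48.931793212890625, 24.74873924255371), 81.8698959350586)
base [[ 806.8876057  -103.26829455   10.        ]
 [ 841.74216686 -263.02225056   10.        ]
 [ 567.87209329 -313.13959532   10.        ]
 [ 534.03285795 -157.86825893   10.        ]] [163.51197783 278.41796896 158.91595815]
drum 964.5 ((320.3708190917969, 173.8723907470703), (47.54523468017578, 27.351741790771484), 77.125)
drum 33.5 ((309.0, 195.0), (8.0, 8.0), 90.0)
drum [[ 684.69296305 -141.70447221   90.        ]
 [ 706.3262728  -229.13616326   90.        ]
 [ 553.00337442 -262.1186657    90.        ]
 [ 531.79231325 -176.16765699   90.        ]] [ 90.06831125 156.83034348  88.52957141]
```

Emit:
send_rows --pt "0 0 0 -0.0194" --pt "0 0 0 -0.0194" --pt "0 0 0 -0.0194" --pt "0.62 0.72 0 0" --pt "0.62 0.72 0 0" --pt "0.62 0.72 0 0" --pt "0.62 0.72 0 0" --pt "0.62 0.72 0 0" --pt "0.62 0.72 0 0" --pt "0.62 0.72 0 0" --grip 1 --force 40

```text
time_s: 1.1
ee_pos: [483.7, 344.5, 248.4]
ee_rot: [0.0, 0.999, -0.034, -0.0]
force: [0.7, 1.1, 0.3]
opening: 1.0
grasp_force: 0.0
```

Emit:
send_rows --pt "0.6 0.7 0.2 0" --pt "0.6 0.7 0.2 0" --pt "0.6 0.7 0.2 0" --pt "0.2 0.5 0.2 0" --pt "0 0 0 0" --pt "0 0 0 0"

```text
time_s: 1.7
ee_pos: [574.0, 208.9, 208.0]
ee_rot: [0.0, 0.999, -0.035, -0.0]
force: [1.3, 0.5, 0.3]
opening: 1.002
grasp_force: 0.0
```

```bash
cat > say.py <<'E'
from h import *
def st():
    s=read_state();Rt=q2R(s["ee_rot"])
    print("t%.2f"%s["time_s"],"pos",s["ee_pos"].round(1),"yaw %.2f tilt %.2f"%(np.degrees(np.arctan2(Rt[1,0],Rt[0,0])),np.degrees(np.arccos(-Rt[2,2]))),"F",s["force"].round(1),"M",s["wrist_torque"].round(2),"open %.1fmm"%(88*s["opening"]),"gf %.1f"%s["grasp_force"],s["joints"].round(2))
    return s,Rt
def to(x,y,z,yaw=None):
    s,Rt=st();
    if yaw is not None: print("turn",(np.degrees(np.arctan2(Rt[1,0],Rt[0,0]))-yaw)/360); a=np.radians(yaw);Rt=np.array([[np.cos(a),np.sin(a),0],[np.sin(a),-np.cos(a),0],[0,0,-1]])
    print("shift mm",(Rt.T@(np.array([x,y,z])-s["ee_pos"])).round(1))
E
python3 - <<'E'
from say import *
st();i=camera("wrist");cv2.imwrite("pics/w1.png",i)
E
```

```text
t1.70 pos [574.  208.9 208. ] yaw -4.00 tilt 0.06 F [1.3 0.5 0.3] M [ 0.04 -0.01  0.  ] open 88.2mm gf 0.0 [ 0.67  0.28 -0.19 -0.   -1.1   0.83]
```

View pics/w1.png

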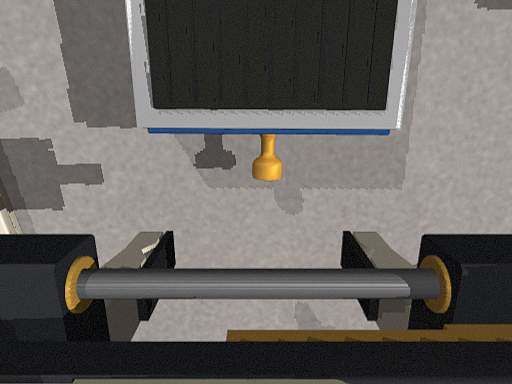

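Run:
```python
from say import *
s=read_state();c=cam("wrist",s)
H=cv2.cvtColor(cv2.imread("pics/w1.png"),40)
b=blobs(H,(100,120,60),(130,255,255),(100,110,420,150))[0][:,0].astype(float)
# lower... top edge of panel z=73
l=np.array([[u,b[b[:,0]==u,1].max()] for u in range(155,385)])
P=onz(c,l,73);k=np.polyfit(P[:,1],P[:,0],1);print("panel yaw",-np.degrees(np.arctan(k[0])),"ends",onz(c,[[b[:,0].min(),131],[b[:,0].max(),131]],73))
kb=blobs(H,(10,100,60),(35,255,255),(240,135,300,190))[0];x,y,w,h=cv2.boundingRect(kb);print(x,y,w,h)
P=onz(c,[[x,168],[x+w,168],[x+w/2,y+h]],46);print("knob",P)
kk=P[:2].mean(0);print(kk)
```

```text
panel yaw -4.231487694796573 ends [[629.00195076 296.31939222  73.        ]
 [615.54306586 101.35216128  73.        ]]
253 135 30 46
knob [[586.84284055 214.39048063  46.        ]
 [584.94259361 186.83240988  46.        ]
 [573.56407713 201.35262974  46.        ]]
[585.89271708 200.61144525  46.        ]
```

```bash
python3 -c "
from say import *
to(586,201,48,-4.1)"
```

```text
t1.75 pos [574.  209.8 208.5] yaw -3.93 tilt 0.02 F [ 0.1 -0.9  0.3] M [ 0.03 -0.01 -0.01] open 87.6mm gf 0.0 [ 0.67  0.28 -0.19 -0.   -1.1   0.83]
turn 0.0004660795805049165
shift mm [ 12.6   7.9 160.5]
```

Emit:
send_rows --pt "0.13 0.08 0.8 0" --pt "0.12 0.08 0.8 0" --pt "0 0 0.8 0" --pt "0 0 0.5 0" --pt "0 0 0.3 0" --pt "0 0 0 0"

```text
time_s: 2.35
ee_pos: [584.4, 201.5, 46.4]
ee_rot: [0.001, 0.999, -0.033, -0.002]
force: [0.0, 0.5, 0.0]
opening: 1.003
grasp_force: 0.0
```

Emit:
send_rows --pt "0 0 0 0" --pt "0 0 0 0" --pt "0 0 0 0" --pt "0 0 0 0" --pt "0 0 0 0" --pt "0 0 0 0" --grip 0 --force 40

```text
time_s: 2.95
ee_pos: [586.0, 200.9, 48.9]
ee_rot: [-0.0, 0.999, -0.034, 0.0]
force: [0.6, -0.3, 0.6]
opening: 0.516
grasp_force: 0.0
```

Emit:
send_rows --pt "0 0 0 0" --pt "0 0 0 0" --pt "0 0 0 0" --pt "0 0 0 0"

```text
time_s: 3.35
ee_pos: [585.2, 199.4, 48.5]
ee_rot: [0.001, 0.999, -0.034, -0.001]
force: [0.1, -4.9, 3.4]
opening: 0.301
grasp_force: 40.0
```

Emit:
send_rows --pt "-0.2 0 0 0" --pt "-0.3 0 0 0" --pt "-0.3 0 0 0" --pt "-0.3 0 0 0" --pt "-0.3 0 0 0" --pt "-0.3 0 0 0" --pt "-0.3 0 0 0" --pt "-0.2 0 0 0" --pt "-0.2 0 0 0" --pt "-0.1 0 0 0"

```text
time_s: 4.35
ee_pos: [460.7, 209.1, 48.6]
ee_rot: [0.0, 0.999, -0.034, 0.0]
force: [29.4, -18.1, -19.0]
opening: 0.303
grasp_force: 40.0
```

Emit:
send_rows --pt "0.04 0 0 0" --pt "0 0 0 0" --pt "0 0 0 0"

```text
time_s: 4.65
ee_pos: [462.4, 208.7, 48.4]
ee_rot: [0.001, 0.999, -0.034, -0.001]
force: [-4.1, -4.4, 4.5]
opening: 0.301
grasp_force: 40.0
```

Emit:
send_rows --pt "0 0 0 0" --pt "0 0 0 0" --pt "0 0 0 0" --pt "0 0 0 0" --pt "0 0 0 0" --pt "0 0 0 0" --pt "0 0 -0.8 0" --pt "0 0 -1 0" --pt "0 0 -1 0" --pt "0 0 -0.6 0" --grip 1

```text
time_s: 5.65
ee_pos: [464.2, 209.9, 222.7]
ee_rot: [-0.002, 0.999, -0.034, 0.002]
force: [1.0, -0.2, 0.6]
opening: 0.996
grasp_force: 0.0
```

Run:
```python
from say import *
s,_=st();i=camera("wrist");cv2.imwrite("pics/w2.png",i);c=cam("wrist",s)
H=cv2.cvtColor(i,40)
b=blobs(H,(100,120,60),(130,255,255),(50,60,470,220))
for x in b[:2]:print(cv2.boundingRect(x),onz(c,cv2.boxPoints(cv2.minAreaRect(x)),73).round(1))
to(660,-195,190,11)
```

```text
t5.65 pos [464.2 209.9 222.7] yaw -3.88 tilt 0.28 F [ 1.  -0.2  0.6] M [ 0.02 -0.13 -0.05] open 87.6mm gf 0.0 [ 0.81  0.1  -0.39  0.   -1.07  0.69]
(147, 130, 228, 20) [[504.4 305.2  73. ]
 [520.3 302.4  73. ]
 [505.6 109.2  73. ]
 [489.4 108.9  73. ]]
t5.70 pos [465.8 210.9 226.7] yaw -3.84 tilt 0.60 F [2.2 1.2 4.7] M [ 0.23 -0.44  0.  ] open 88.2mm gf 0.0 [ 0.81  0.1  -0.38  0.   -1.08  0.69]
turn -0.04122589829811993
shift mm [113.2 435.5  36.7]
```

Emit:
send_rows --pt "0 0 0 -0.0207" --pt "0 0 0 -0.0207" --pt "0.2 0.95 -0.1 0" --pt "0.2 0.95 -0.1 0" --pt "0.2 0.95 0 0" --pt "0.2 0.95 0 0" --pt "0.2 0.95 0 0" --pt "0.2 0.95 0 0" --pt "0.2 0.95 0 0" --pt "0.1 0.95 0 0"

```text
time_s: 6.7
ee_pos: [610.1, -151.4, 228.2]
ee_rot: [-0.0, 0.995, 0.096, 0.0]
force: [0.7, 0.6, 0.3]
opening: 0.999
grasp_force: 0.0
```

Emit:
send_rows --pt "0 0.9 0 0" --pt "0 0.05 0 0" --pt "0 0 0 0" --pt "0 0 0 0"

```text
time_s: 7.1
ee_pos: [618.1, -195.6, 228.3]
ee_rot: [-0.0, 0.995, 0.096, -0.0]
force: [-0.1, 0.8, 0.1]
opening: 1.003
grasp_force: 0.0
```

Run:
```python
from say import *
s,_=st();i=camera("wrist");cv2.imwrite("pics/w3.png",i)
import json;json.dump({k:list(map(float,s[k])) for k in("ee_pos","ee_rot")},open("w3.json","w"))
```

```text
t7.10 pos [ 618.1 -195.6  228.3] yaw 11.00 tilt 0.03 F [-0.1  0.8  0.1] M [-0.05  0.01 -0.01] open 88.2mm gf 0.0 [-0.01  0.33 -0.08 -0.   -1.16  1.77]
```

View pics/w3.png

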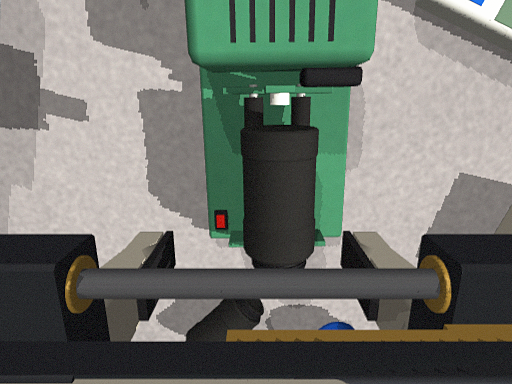

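Run:
```python
from say import *
import json;s={k:np.array(v) for k,v in json.load(open("w3.json")).items()};c=cam("wrist",s)
I=cv2.imread("pics/w3.png");H=cv2.cvtColor(I,40)
m=((H[...,1]<90)&(H[...,2]<75)).astype(np.uint8)
L=[]
for v in range(165,226,4):
    u=np.where(m[v,225:345])[0]+225
    # run containing 280
    a=280
    while m[v,a-1]:a-=1
    b=280
    while m[v,b+1]:b+=1
    L.append((a-.5,b+.5,v))
L=np.array(L);A=onz(c,L[:,[0,2]],86);B=onz(c,L[:,[1,2]],86);M=(A+B)/2
print("width",np.linalg.norm(A-B,axis=1).round(1))
k=np.polyfit(M[:,0],M[:,1],1);print("drum axis yaw",np.degrees(np.arctan(k[0])),"y at 640:",np.polyval(k,640))
v=200
while m[v,280]:v-=1
print("end row",v,onz(c,[[280,v+.5]],115))
g=blobs(H,(55,90,20),(90,255,255),(190,75,360,240))
gm=cv2.inRange(H,(50,80,15),(95,255,255))
l=[];r=[]
for q in range(110,200,5):
    u=np.where(gm[q,185:365])[0]+185;l.append((u[0]-.5,q));r.append((u[-1]+.5,q))
for e in(l,r):
    P=onz(c,e,8);k2=np.polyfit(P[:,0],P[:,1],1);print("base edge yaw",np.degrees(np.arctan(k2[0])),np.polyval(k2,640))
```

```text
width [59.1 61.8 58.6 60.5 53.8 60.1 60.3 53.5 59.9 61.9 59.4 62.3 54.5 55.6
 64.8 64.1]
drum axis yaw 11.176608952405529 y at 640: -210.5305780049007
end row 124 [[ 676.27766522 -199.88276202  115.        ]]
base edge yaw 11.700420831038361 -130.96067500975846
base edge yaw 11.860275255428418 -287.5983004812597
```

Run:
```python
from say import *
import json;s={k:np.array(v) for k,v in json.load(open("w3.json")).items()};c=cam("wrist",s)
I=cv2.imread("pics/w3.png");H=cv2.cvtColor(I,40)
m=cv2.inRange(H,(50,80,20),(95,255,255));m=cv2.bitwise_not(cv2.morphologyEx(m,cv2.MORPH_OPEN,np.ones((5,5))))
m=cv2.medianBlur(m,5);L=[]
for v in range(132,232,5):
    a=b=280
    while m[v,a-1]:a-=1
    while m[v,b+1]:b+=1
    L.append((a-.5,b+.5,v))
L=np.array(L);A=onz(c,L[:,[0,2]],86);B=onz(c,L[:,[1,2]],86)
for l,a,b in zip(L,A,B):print(l,np.linalg.norm(a-b).round(1),((a+b)/2).round(1))
```

```text
[240.5 318.5 132. ] 64.9 [ 668.2 -203.1   86. ]
[240.5 317.5 137. ] 64.3 [ 664.1 -203.5   86. ]
[240.5 317.5 142. ] 64.6 [ 660.  -204.4   86. ]
[240.5 317.5 147. ] 64.9 [ 655.9 -205.3   86. ]
[240.5 317.5 152. ] 65.2 [ 651.8 -206.1   86. ]
[242.5 315.5 157. ] 62.0 [ 647.6 -207.    86. ]
[242.5 315.5 162. ] 62.3 [ 643.4 -207.9   86. ]
[242.5 315.5 167. ] 62.6 [ 639.1 -208.8   86. ]
[242.5 315.5 172. ] 62.9 [ 634.8 -209.8   86. ]
[243.5 315.5 177. ] 62.3 [ 630.6 -211.1   86. ]
[243.5 314.5 182. ] 61.7 [ 626.1 -211.6   86. ]
[243.5 314.5 187. ] 62.0 [ 621.7 -212.6   86. ]
[243.5 314.5 192. ] 62.2 [ 617.2 -213.5   86. ]
[243.5 314.5 197. ] 62.5 [ 612.8 -214.5   86. ]
[243.5 314.5 202. ] 62.8 [ 608.2 -215.4   86. ]
[243.5 313.5 207. ] 62.2 [ 603.6 -216.    86. ]
[244.5 313.5 212. ] 61.6 [ 599.1 -217.4   86. ]
[243.5 313.5 217. ] 62.8 [ 594.3 -217.9   86. ]
[242.5 314.5 222. ] 64.9 [ 589.6 -218.9   86. ]
[243.5 314.5 227. ] 64.3 [ 585.  -220.4   86. ]
```

Emit:
send_rows --pt "0.4 0.17 0 -0.0014" --pt "0.4 0.18 0.4 0" --pt "0 0 0.8 0" --pt "0 0 0.7 0" --pt "0 0 0.5 0" --pt "0 0 0.3 0" --pt "0 0 0.14 0" --pt "0 0 0 0" --pt "0 0 0 0"

```text
time_s: 8.05
ee_pos: [662.0, -205.2, 88.1]
ee_rot: [0.0, 0.995, 0.101, 0.001]
force: [-0.5, -0.7, -0.1]
opening: 1.003
grasp_force: 0.0
```

Emit:
send_rows --pt "0 0 0 0" --pt "0 0 0 0" --pt "0 0 0 0" --pt "0 0 0 0" --pt "0 0 0 0" --pt "0 0 0 0" --grip 0 --force 30

```text
time_s: 8.65
ee_pos: [661.3, -205.6, 87.2]
ee_rot: [0.0, 0.995, 0.1, 0.0]
force: [-1.2, -1.3, 3.7]
opening: 0.752
grasp_force: 30.0
```

Run:
```python
from say import *
st();i=camera("wrist");cv2.imwrite("pics/w4.png",i)
```

```text
t8.65 pos [ 661.3 -205.6   87.2] yaw 11.51 tilt 0.05 F [-1.2 -1.3  3.7] M [-0.25  0.24 -0.  ] open 66.2mm gf 30.0 [-0.02  0.51 -0.13  0.   -0.92  1.79]
```

View pics/w4.png

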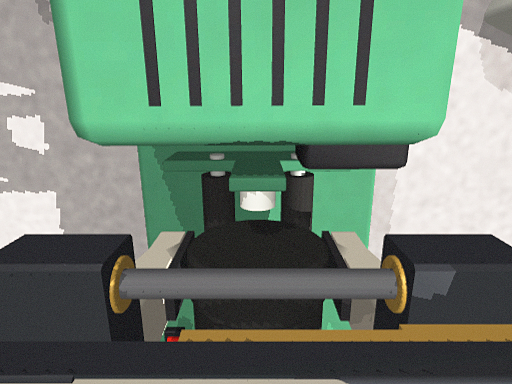

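Emit:
send_rows --pt "0 0 -0.1 0" --pt "0 0 -0.3 0" --pt "0 0 -0.5 0" --pt "0 0 -0.6 0" --pt "0 0 -0.6 0" --pt "0 0 -0.5 0" --pt "0 0 -0.3 0" --pt "0 0 -0.1 0" --pt "0 0 0 0" --force 45

```text
time_s: 9.6
ee_pos: [660.9, -205.2, 236.5]
ee_rot: [-0.0, 0.995, 0.1, 0.0]
force: [0.1, 0.3, -5.0]
opening: 0.749
grasp_force: 45.0
```

Run:
```python
from say import *
st();i=camera("side");cv2.imwrite("pics/s5.png",i[60:330,150:480])
```

```text
t9.60 pos [ 660.9 -205.2  236.5] yaw 11.50 tilt 0.03 F [ 0.1  0.3 -5. ] M [-0.02 -0.22 -0.05] open 65.9mm gf 45.0 [-0.02  0.39  0.04 -0.   -1.21  1.79]
```

View pics/s5.png

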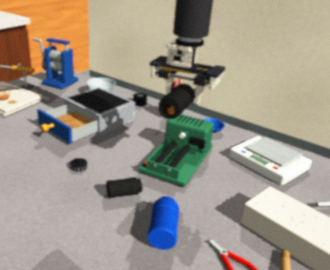

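Emit:
send_rows --pt "0 -0.3 0 0" --pt "0 -0.6 0 0" --pt "0 -0.8 0 0" --pt "-0.1 -0.9 0 0" --pt "-0.1 -0.9 0 0" --pt "-0.1 -0.9 0 0" --pt "0 -0.9 0 0" --pt "0 -0.9 0 0" --pt "0 -0.9 0 0" --pt "0 -0.7 0 0"

```text
time_s: 10.65
ee_pos: [566.9, 176.3, 235.3]
ee_rot: [0.0, 0.995, 0.101, -0.001]
force: [0.8, -0.2, -4.2]
opening: 0.749
grasp_force: 45.0
```

Emit:
send_rows --pt "0 -0.4 0 0" --pt "0 -0.1 0 0" --pt "0 0 0 0.0143" --pt "0 0 0 0.0143" --pt "0 0 0 0.0143" --pt "0 0 0 0"

```text
time_s: 11.25
ee_pos: [563.0, 197.7, 235.5]
ee_rot: [0.001, 0.999, -0.035, -0.001]
force: [-0.3, 0.2, -3.6]
opening: 0.748
grasp_force: 45.0
```

```bash
python3 -c "
from say import *
to(562,202,240,-4)"
```

```text
t11.25 pos [563.  197.7 235.5] yaw -4.03 tilt 0.11 F [-0.3  0.2 -3.6] M [-0.07 -0.18 -0.  ] open 65.8mm gf 45.0 [ 0.66  0.24 -0.18 -0.   -1.15  0.84]
turn -8.804528403912511e-05
shift mm [-1.3 -4.2 -4.5]
```

Emit:
send_rows --pt "0 0 0 0" --pt "0 0 0 0" --pt "0 0 0 0" --pt "0 0 0 0" --pt "0 0 0 0" --force 14

```text
time_s: 11.75
ee_pos: [563.5, 198.2, 236.5]
ee_rot: [0.0, 0.999, -0.034, -0.0]
force: [0.2, 0.1, -3.1]
opening: 0.752
grasp_force: 14.0
```

Run:
```python
from say import *
st();i=camera("side");cv2.imwrite("pics/s6.png",cv2.resize(i[70:250,150:390],None,fx=2,fy=2))
```

```text
t11.75 pos [563.5 198.2 236.5] yaw -3.92 tilt 0.01 F [ 0.2  0.1 -3.1] M [-0.09 -0.14  0.01] open 66.2mm gf 14.0 [ 0.67  0.24 -0.18 -0.   -1.15  0.84]
```

View pics/s6.png

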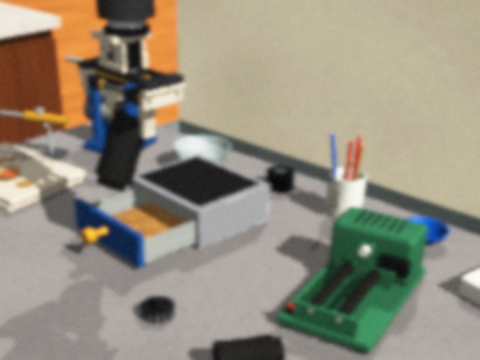

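Emit:
send_rows --pt "0 0 0 0" --pt "0 0 0 0" --pt "0 0 0 0" --pt "0 0 0 0" --force 9

```text
time_s: 12.2
ee_pos: [563.6, 198.3, 236.6]
ee_rot: [0.0, 0.999, -0.034, -0.0]
force: [0.8, -0.4, -4.0]
opening: 0.751
grasp_force: 9.0
```

```bash
cat > ang.py <<'E'
from say import *
# drum silhouette in side view: dark pixels below gripper, clipped around projected hang line
def ang(name):
    s,Rt=st();i=camera("side");cv2.imwrite(name,i);c=cam("side");g=s["ee_pos"]+3*Rt[:,2]
    for t in (40,50,60,70,80,90):
        p=proj(c,g+112*(-Rt[:,0]*np.cos(np.radians(t))+Rt[:,2]*np.sin(np.radians(t))));print(t,p.round(0),end=" ")
    print("g",proj(c,g).round(0))
    return i,c,g
E
python3 - <<'E'
from ang import *
i,c,g=ang("pics/s7.png");H=cv2.cvtColor(i,40)
for b in blobs(H,(0,0,0),(180,255,50),(180,120,260,190),20)[:3]:print(cv2.minAreaRect(b),cv2.boundingRect(b))
m=cv2.inRange(H,(0,0,0),(180,255,50))
for r in range(118,170,3):
    u=np.where(m[r,190:240])[0]+190;print(r,u.min() if len(u) else 0,u.max() if len(u) else 0,len(u))
E
```

```text
t12.20 pos [563.6 198.3 236.6] yaw -3.94 tilt 0.00 F [ 0.8 -0.4 -4. ] M [-0.03 -0.05 -0.02] open 66.1mm gf 9.0 [ 0.67  0.24 -0.18  0.   -1.15  0.84]
40 [[195. 156.]] 50 [[199. 159.]] 60 [[203. 161.]] 70 [[208. 162.]] 80 [[212. 161.]] 90 [[217. 160.]] g [[215. 130.]]
((210.5139617919922, 143.24142456054688), (17.881105422973633, 41.089481353759766), 13.392498970031738) (199, 122, 22, 43)
((242.99139404296875, 157.85345458984375), (36.63450241088867, 19.695964813232422), 23.198591232299805) (223, 150, 37, 22)
118 213 217 5
121 0 0 0
124 208 210 3
127 207 212 6
130 205 218 14
133 204 218 15
136 204 218 15
139 203 220 18
142 203 220 18
145 202 218 17
148 201 217 17
151 200 216 17
154 199 239 25
157 200 239 31
160 200 239 30
163 206 239 13
166 238 239 2
169 0 0 0
```

Emit:
send_rows --pt "0 0 0 0" --pt "0 0 0 0" --pt "0.3 -0.05 0.2 0" --pt "0.28 -0.05 0.3 0" --pt "0 0 0.3 0" --pt "0 0 0 0" --force 58

```text
time_s: 12.85
ee_pos: [591.8, 200.6, 193.9]
ee_rot: [0.001, 0.999, -0.035, -0.002]
force: [-1.1, -0.3, -4.1]
opening: 0.749
grasp_force: 58.0
```

Emit:
send_rows --pt "0 0.5 0 0" --pt "0 -0.5 0 0" --pt "0 -0.5 0 0" --pt "0 0.5 0 0" --pt "0 0.5 0 0" --pt "0 -0.5 0 0" --pt "0 -0.5 0 0" --pt "0 0.5 0 0" --pt "0 0 0 0" --pt "0 0 0 0"

```text
time_s: 13.85
ee_pos: [593.0, 201.1, 197.5]
ee_rot: [-0.0, 0.999, -0.035, 0.0]
force: [0.7, 1.2, -3.3]
opening: 0.744
grasp_force: 58.0
```

Emit:
send_rows --pt "0.45 0 0 0" --pt "-0.45 0 0 0" --pt "-0.45 0 0 0" --pt "0.45 0 0 0" --pt "0.45 0 0 0" --pt "-0.45 0 0 0" --pt "-0.45 0 0 0" --pt "0.45 0 0 0" --pt "0 0 0 0" --pt "0 0 0 0"

```text
time_s: 14.85
ee_pos: [593.3, 201.5, 197.2]
ee_rot: [-0.0, 0.999, -0.035, 0.0]
force: [0.0, 0.2, -1.6]
opening: 0.745
grasp_force: 58.0
```

Run:
```python
from ang import *
i,c,g=ang("pics/s8.png");H=cv2.cvtColor(i,40)
for b in blobs(H,(0,0,0),(180,255,50),(180,120,260,200),20)[:3]:print(cv2.minAreaRect(b),cv2.boundingRect(b))
print(np.mean([ (camera("top") is None, read_state()["force"][2])[1] for _ in range(6)]))
```

```text
t14.85 pos [593.3 201.5 197.2] yaw -3.95 tilt 0.06 F [ 0.   0.2 -1.6] M [-0.03 -0.04 -0.  ] open 65.5mm gf 58.0 [ 0.64  0.32 -0.17  0.   -1.08  0.86]
40 [[203. 164.]] 50 [[206. 167.]] 60 [[210. 168.]] 70 [[214. 169.]] 80 [[218. 169.]] 90 [[223. 168.]] g [[221. 139.]]
((234.68338012695312, 155.9398193359375), (52.77937698364258, 39.98599624633789), 15.52410888671875) (206, 130, 54, 42)
((224.50003051757812, 125.0000228881836), (6.363961219787598, 10.60660171508789), 45.0) (220, 120, 11, 11)
-2.033965486246832
```

Emit:
send_rows --pt "0 0.5 0 0" --pt "0 -0.5 0 0" --pt "0 -0.5 0 0" --pt "0 0.5 0 0" --pt "0.45 0 0 0" --pt "-0.45 0 0 0" --pt "-0.45 0 0 0" --pt "0.45 0 0 0" --pt "0 0 0 0" --pt "0 0 0 0"

```text
time_s: 16.2
ee_pos: [592.9, 201.3, 196.4]
ee_rot: [0.0, 0.999, -0.035, -0.0]
force: [-0.6, -0.5, -2.5]
opening: 0.747
grasp_force: 58.0
```

Run:
```python
from say import *
st();F=[]
for _ in range(10):
    camera("side");F.append(read_state()["force"][2])
print(np.mean(F),np.std(F))
```

```text
t16.20 pos [592.9 201.3 196.4] yaw -3.96 tilt 0.01 F [-0.6 -0.5 -2.5] M [-0.02 -0.06 -0.06] open 65.8mm gf 58.0 [ 0.64  0.32 -0.17 -0.   -1.08  0.86]
-2.1807174893834733 0.641078974174414
```

Emit:
send_rows --pt "0 0 -0.5 0" --pt "0 0 -0.5 0" --pt "0 -0.8 0 0" --pt "0 -0.9 0 0" --pt "0 -0.9 0 0" --pt "0 0 0 0" --pt "0 0 0 0"

```text
time_s: 17.4
ee_pos: [601.4, 332.0, 245.7]
ee_rot: [0.0, 0.999, -0.034, -0.0]
force: [-1.4, -0.7, -2.7]
opening: 0.751
grasp_force: 58.0
```

Run:
```python
from say import *
st();t=camera("top");i=camera("side")
cv2.imwrite("pics/t9.png",t)
a=cv2.resize(t[130:200,165:245],None,fx=5,fy=5);b=cv2.resize(i[90:220,170:320],None,fx=2.69,fy=2.69)
b=b[:350];cv2.imwrite("pics/c9.png",np.hstack([a,b[:, :400]]))
```

```text
t17.40 pos [601.4 332.  245.7] yaw -3.84 tilt 0.08 F [-1.4 -0.7 -2.7] M [-0.17 -0.07 -0.03] open 66.1mm gf 58.0 [ 0.79  0.38  0.04 -0.   -1.23  0.72]
```

View pics/c9.png

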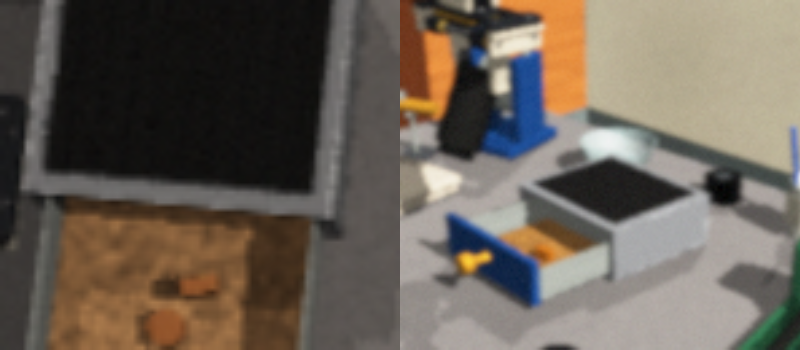

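Run:
```python
from say import *
t=cv2.imread("pics/t9.png")
cv2.imwrite("pics/c10.png",cv2.resize(t[165:220,165:245],None,fx=7,fy=7,interpolation=cv2.INTER_CUBIC))
```

```text
(no output)
```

View pics/c10.png

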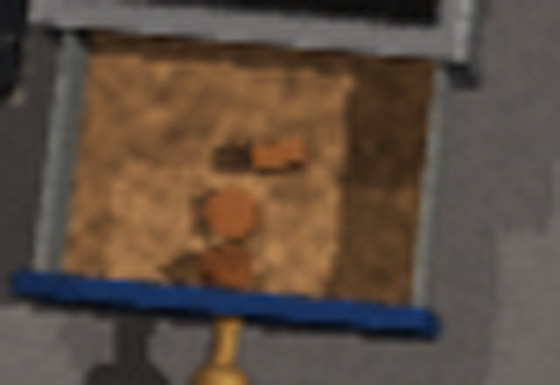

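Emit:
send_rows --pt "0.3 0.5 0 0" --pt "0.4 0.7 0 0" --pt "0.4 0.7 0 0" --pt "0.32 0.6 0 0" --pt "0 0.13 0.2 0" --pt "0 0 0.4 0" --pt "0 0 0.2 0" --pt "0 0 0.1 0" --pt "0 0 0 0"

```text
time_s: 18.4
ee_pos: [663.2, 194.9, 201.0]
ee_rot: [0.0, 0.999, -0.034, -0.0]
force: [1.0, -0.6, -1.7]
opening: 0.75
grasp_force: 58.0
```

Run:
```python
from ang import *
i,c,g=ang("pics/s11.png");H=cv2.cvtColor(i,40)
m=cv2.inRange(H,(0,0,0),(180,255,50))
for r in range(125,175,4):
    u=np.where(m[r,200:300])[0]+200;print(r,u.min() if len(u) else 0,u.max() if len(u) else 0,len(u),end="; ")
```

```text
t18.40 pos [663.2 194.9 201. ] yaw -3.92 tilt 0.07 F [ 1.  -0.6 -1.7] M [-0.05  0.    0.02] open 66.0mm gf 58.0 [ 0.57  0.42 -0.01  0.   -1.14  0.94]
40 [[219. 158.]] 50 [[222. 160.]] 60 [[226. 162.]] 70 [[230. 163.]] 80 [[234. 163.]] 90 [[238. 162.]] g [[237. 133.]]
125 0 0 0; 129 230 232 3; 133 229 240 12; 137 228 240 13; 141 227 241 15; 145 226 240 15; 149 225 239 15; 153 223 256 34; 157 221 295 58; 161 222 295 65; 165 228 293 43; 169 245 256 12; 173 0 0 0;
```

Emit:
send_rows --pt "0 0 0.04 0" --pt "0 0 0.04 0" --pt "0.2 0 0.05 0" --pt "0.2 0 0.06 0" --pt "0.18 0 0.08 0" --pt "0.18 0 0.08 0" --pt "0.17 0 0.11 0" --pt "0.17 0 0.11 0" --pt "0 0 0 0" --force 12

```text
time_s: 19.35
ee_pos: [719.5, 190.7, 171.6]
ee_rot: [0.0, 0.999, -0.035, -0.0]
force: [1.4, -0.6, -1.0]
opening: 0.755
grasp_force: 12.0
```

Run:
```python
from ang import *
i,c,g=ang("pics/s12.png");H=cv2.cvtColor(i,40)
cv2.imwrite("pics/c12.png",cv2.resize(i[100:220,180:320],None,fx=5,fy=5))
```

```text
t19.35 pos [719.5 190.7 171.6] yaw -3.97 tilt 0.06 F [ 1.4 -0.6 -1. ] M [-0.06 -0.39 -0.07] open 66.4mm gf 12.0 [ 0.52  0.52  0.09  0.   -1.14  0.98]
40 [[232. 161.]] 50 [[235. 164.]] 60 [[238. 165.]] 70 [[242. 166.]] 80 [[245. 166.]] 90 [[249. 165.]] g [[249. 137.]]
```

View pics/c12.png

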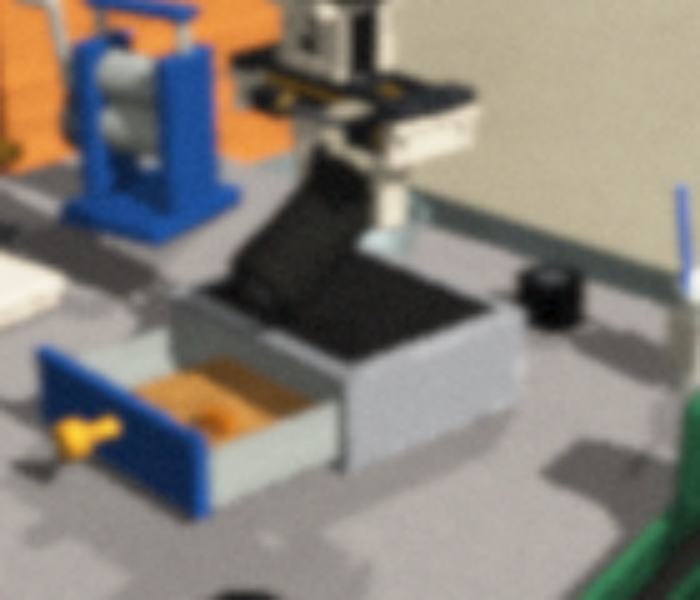

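Emit:
send_rows --pt "0.15 0 0.13 0" --pt "0.15 0 0.13 0" --pt "0.12 0 0.13 0" --pt "0.12 0 0.13 0" --pt "0.1 0 0.15 0" --pt "0.1 0 0.15 0" --pt "0.07 0 0.16 0" --pt "0.07 0 0.14 0" --pt "0 0 0 0"

```text
time_s: 20.3
ee_pos: [763.5, 187.9, 118.0]
ee_rot: [0.0, 0.999, -0.034, 0.001]
force: [-1.1, -1.4, 4.1]
opening: 0.754
grasp_force: 12.0
```

```bash
python3 -c "
from say import *
st()"
```

```text
t20.30 pos [763.5 187.9 118. ] yaw -3.91 tilt 0.12 F [-1.1 -1.4  4.1] M [-0.41  0.38 -0.03] open 66.4mm gf 12.0 [ 0.49  0.62  0.14  0.   -1.09  1.01]
```

Emit:
send_rows --pt "0 0 0 0" --pt "0 0 0 0" --pt "0 0 -0.1 0" --pt "0 0 -0.3 0" --pt "0 0 -0.5 0" --pt "0 0 -0.6 0" --pt "0 0 -0.5 0" --pt "0 0 -0.4 0" --pt "0 0 -0.1 0" --pt "0 0 0 0" --force 58

```text
time_s: 21.3
ee_pos: [762.4, 188.4, 243.1]
ee_rot: [-0.001, 0.999, -0.034, 0.001]
force: [0.5, -0.2, -3.1]
opening: 0.748
grasp_force: 58.0
```

Emit:
send_rows --pt "0 0 0 -0.0143" --pt "0 0 0 -0.0143" --pt "0 0 0 -0.0142" --pt "-0.3 0.6 0 0" --pt "-0.4 0.8 0 0" --pt "-0.4 0.8 0 0" --pt "-0.4 0.8 0 0" --pt "-0.4 0.8 0 0" --pt "-0.4 0.8 0 0" --pt "-0.4 0.8 0 0"

```text
time_s: 22.3
ee_pos: [682.2, -104.8, 240.2]
ee_rot: [-0.0, 0.995, 0.1, -0.001]
force: [1.1, -0.0, -1.7]
opening: 0.746
grasp_force: 58.0
```

Emit:
send_rows --pt "-0.4 0.8 0 0" --pt "-0.4 0.8 0 0" --pt "-0.06 0.3 0 0" --pt "0 0 0 0" --pt "0 0 0 0" --pt "0 0 0 0"

```text
time_s: 22.9
ee_pos: [660.6, -203.8, 241.2]
ee_rot: [-0.0, 0.995, 0.1, -0.0]
force: [0.0, 0.5, -2.0]
opening: 0.742
grasp_force: 58.0
```

Run:
```python
from ang import *
to(661.3,-205.6,88,11.5)
i=camera("side");cv2.imwrite("pics/s13.png",i);c=cam("side");s,Rt=st()
o=cv2.imread("pics/s5.png")  # earlier level view crop at (660.9,-205.2,236.5)
g=s["ee_pos"]+3*Rt[:,2]
for a in(-10,0,10,20):
  print(a,proj(c,[g+15*Rt[:,0],g-112*(Rt[:,0]*np.cos(np.radians(a))-Rt[:,2]*np.sin(np.radians(a)))]).round(0).tolist())
H=cv2.cvtColor(i,40);H5=cv2.cvtColor(o,40)
x0,y0=(int(v) for v in proj(c,g)[0]);print(x0,y0)
b=blobs(H,(0,0,0),(180,255,48),(x0-45,y0-12,x0+25,y0+45),60)
for q in b[:2]:print("now",cv2.minAreaRect(q),cv2.boundingRect(q))
b=blobs(H5,(0,0,0),(180,255,48),(x0-195,y0-72,x0-125,y0-15),60)
for q in b[:2]:print("before",cv2.minAreaRect(q),np.add(cv2.boundingRect(q),[150,60,0,0]))
```

```text
t22.90 pos [ 660.6 -203.8  241.2] yaw 11.52 tilt 0.06 F [ 0.   0.5 -2. ] M [-0.02 -0.11 -0.05] open 65.3mm gf 58.0 [-0.02  0.39  0.04 -0.   -1.22  1.79]
turn 5.476948165524181e-05
shift mm [  0.3   1.9 153.2]
t22.95 pos [ 660.7 -203.7  241.5] yaw 11.55 tilt 0.05 F [-0.1  1.5 -1.8] M [-0.03 -0.13  0.02] open 65.6mm gf 58.0 [-0.02  0.39  0.04 -0.   -1.22  1.79]
-10 [[334.0, 151.0], [317.0, 159.0]]
0 [[334.0, 151.0], [317.0, 166.0]]
10 [[334.0, 151.0], [316.0, 172.0]]
20 [[334.0, 151.0], [316.0, 178.0]]
332 152
now ((324.7500305175781, 157.25001525878906), (24.041629791259766, 37.476661682128906), 45.0) (309, 143, 35, 31)
now ((291.0, 159.5), (11.0, 8.0), 90.0) (287, 154, 9, 12)
before ((175.25001525878906, 100.25000762939453), (23.334524154663086, 39.59797668457031), 45.0) [309 145  35  33]
before ((141.0, 99.5), (11.0, 8.0), 90.0) [287 154   9  12]
```

Emit:
send_rows --pt "0 0.04 0.3 0" --pt "0 0 0.6 0" --pt "0 0 0.7 0" --pt "0 0 0.6 0" --pt "0 0 0.4 0" --pt "0 0 0.2 0" --pt "0 0 0.1 0" --pt "0 0 0.04 0" --pt "0 0 0 0" --pt "0 0 0 0"

```text
time_s: 23.95
ee_pos: [661.5, -207.0, 96.2]
ee_rot: [0.0, 0.995, 0.1, 0.001]
force: [0.4, -1.0, -1.7]
opening: 0.741
grasp_force: 58.0
```

Emit:
send_rows --pt "0 0 0.04 0" --pt "0 0 0.04 0" --pt "0 0 0 0" --pt "0 0 0 0"

```text
time_s: 24.35
ee_pos: [660.8, -207.0, 91.1]
ee_rot: [0.0, 0.995, 0.1, -0.0]
force: [-0.3, -0.2, -1.2]
opening: 0.743
grasp_force: 58.0
```

```bash
python3 -c "
from say import *
st()"
```

```text
t24.35 pos [ 660.8 -207.    91.1] yaw 11.47 tilt 0.00 F [-0.3 -0.2 -1.2] M [-0.03 -0.15 -0.01] open 65.4mm gf 58.0 [-0.02  0.51 -0.13  0.   -0.93  1.79]
```

Emit:
send_rows --pt "0 -0.02 0.03 0" --pt "0 0 0.03 0" --pt "0 0 0 0" --pt "0 0 0 0"

```text
time_s: 24.75
ee_pos: [660.6, -206.0, 88.0]
ee_rot: [-0.0, 0.995, 0.1, -0.0]
force: [0.0, 0.5, -2.6]
opening: 0.744
grasp_force: 58.0
```

```bash
python3 -c "
from say import *
st()"
```

```text
t24.75 pos [ 660.6 -206.    88. ] yaw 11.47 tilt 0.01 F [ 0.   0.5 -2.6] M [-0.04 -0.13  0.01] open 65.5mm gf 58.0 [-0.02  0.51 -0.13  0.   -0.92  1.79]
```

Emit:
send_rows --pt "0 0 0.02 0" --pt "0 0 0.02 0" --pt "0 0 0 0" --pt "0 0 0 0"

```text
time_s: 25.15
ee_pos: [660.6, -206.0, 86.0]
ee_rot: [-0.0, 0.995, 0.1, -0.0]
force: [-0.1, 0.4, -2.3]
opening: 0.749
grasp_force: 58.0
```

Emit:
send_rows --pt "0 0 0 0" --pt "0 0 0 0" --pt "0 0 0 0" --pt "0 0 0 0" --force 6

```text
time_s: 25.55
ee_pos: [660.7, -206.1, 86.2]
ee_rot: [0.0, 0.995, 0.1, 0.0]
force: [0.5, -1.5, -2.4]
opening: 0.751
grasp_force: 6.0
```

```bash
python3 -c "
from say import *
st()"
```

```text
t25.55 pos [ 660.7 -206.1   86.2] yaw 11.47 tilt 0.01 F [ 0.5 -1.5 -2.4] M [-0.27  0.01  0.11] open 66.1mm gf 6.0 [-0.02  0.51 -0.14  0.   -0.92  1.79]
```

Emit:
send_rows --pt "0 0 0.02 0" --pt "0 0 0 0" --pt "0 0 0 0" --force 4

```text
time_s: 25.85
ee_pos: [660.9, -206.0, 85.2]
ee_rot: [0.0, 0.995, 0.1, 0.0]
force: [0.4, -0.1, 0.2]
opening: 0.752
grasp_force: 4.0
```

```bash
python3 -c "
from say import *
st()"
```

```text
t25.85 pos [ 660.9 -206.    85.2] yaw 11.48 tilt 0.03 F [ 0.4 -0.1  0.2] M [-0.29 -0.25  0.08] open 66.1mm gf 4.0 [-0.02  0.52 -0.14  0.   -0.92  1.79]
```

Emit:
send_rows --pt "0 0 0 0" --pt "0 0 0 0" --pt "0 0 0 0" --pt "0 0 0 0" --pt "0 0 0 0" --pt "0 0 -0.3 0" --pt "0 0 -0.7 0" --pt "0 0 -0.9 0" --pt "0 0 -0.9 0" --grip 1

```text
time_s: 26.75
ee_pos: [660.4, -206.1, 227.6]
ee_rot: [0.0, 0.995, 0.1, -0.0]
force: [1.1, 0.1, 0.4]
opening: 0.998
grasp_force: 0.0
```

Emit:
send_rows --pt "-0.4 -0.17 -0.06 0.0014" --pt "-0.4 -0.18 0 0" --pt "0 0 0 0" --pt "0 0 0 0" --pt "0 0 0 0"

```text
time_s: 27.25
ee_pos: [618.5, -196.7, 228.6]
ee_rot: [0.0, 0.995, 0.096, 0.0]
force: [0.6, -0.0, 0.3]
opening: 1.003
grasp_force: 0.0
```

Run:
```python
from say import *
s,_=st();I=camera("wrist");cv2.imwrite("pics/w14.png",I);c=cam("wrist",s);H=cv2.cvtColor(I,40)
m=cv2.inRange(H,(50,80,20),(95,255,255));m=cv2.bitwise_not(cv2.morphologyEx(m,cv2.MORPH_OPEN,np.ones((5,5))));m=cv2.medianBlur(m,5)
for v in range(132,230,10):
    a=b=280
    while m[v,a-1]:a-=1
    while m[v,b+1]:b+=1
    P=onz(c,[[a-.5,v],[b+.5,v]],86);print(v,a,b,np.linalg.norm(P[0]-P[1]).round(1),P.mean(0).round(1))
o=cv2.imread("pics/w3.png");R0=(slice(60,270),slice(200,360))
print(cv2.phaseCorrelate(cv2.cvtColor(o[R0],6).astype(np.float32),cv2.cvtColor(I[R0],6).astype(np.float32)),cv2.absdiff(o[R0],I[R0]).mean())
v=200
mm=(H[...,1]<90)&(H[...,2]<75)
while mm[v,280]:v-=1
print("end",v,onz(c,[[280,v+.5]],115))
```

```text
t27.25 pos [ 618.5 -196.7  228.6] yaw 10.97 tilt 0.04 F [ 0.6 -0.   0.3] M [-0.03 -0.06  0.01] open 88.3mm gf 0.0 [-0.01  0.33 -0.08  0.   -1.16  1.77]
132 242 313 60.0 [ 668.4 -202.7   86. ]
142 239 316 65.5 [ 660.3 -204.4   86. ]
152 240 315 64.4 [ 652.  -206.1   86. ]
162 242 313 61.6 [ 643.6 -207.9   86. ]
172 242 313 62.1 [ 635.  -209.7   86. ]
182 242 313 62.6 [ 626.3 -211.6   86. ]
192 243 312 61.4 [ 617.4 -213.4   86. ]
202 242 312 62.9 [ 608.3 -214.9   86. ]
212 243 312 62.6 [ 599.2 -217.3   86. ]
222 242 312 64.0 [ 589.8 -218.8   86. ]
((-0.8347074264179923, 0.35790144093191145), 0.7510050813357035) 8.086329365079365
end 132 [[ 671.03485667 -202.34130395  115.        ]]
```

Emit:
send_rows --pt "0 0 0 0.0208" --pt "0 0 0 0.0209" --pt "-0.4 -0.85 0 0" --pt "-0.4 -0.85 0 0" --pt "-0.4 -0.85 0 0" --pt "-0.4 -0.85 0 0" --pt "-0.4 -0.85 0 0" --pt "-0.4 -0.85 0 0" --pt "-0.4 -0.85 0 0" --pt "-0.4 -0.85 0 0"

```text
time_s: 28.3
ee_pos: [481.9, 155.7, 228.1]
ee_rot: [0.0, 0.999, -0.035, 0.0]
force: [1.3, 0.3, -0.2]
opening: 1.001
grasp_force: 0.0
```

Emit:
send_rows --pt "-0.4 -0.85 0 0" --pt "-0.08 -0.23 0 0" --pt "0 0 0 0" --pt "0 0 0 0"

```text
time_s: 28.7
ee_pos: [462.5, 209.4, 227.8]
ee_rot: [0.0, 0.999, -0.035, -0.0]
force: [-0.7, -1.3, -0.5]
opening: 1.0
grasp_force: 0.0
```

Run:
```python
from say import *
to(462.5,209,48.5,-4)
s=read_state();i=camera("wrist");c=cam("wrist",s);H=cv2.cvtColor(i,40);cv2.imwrite("pics/w15.png",i)
b=blobs(H,(100,120,60),(130,255,255),(50,60,470,230))[0];P=onz(c,cv2.boxPoints(cv2.minAreaRect(b)),73);print(P.mean(0))
for k in blobs(H,(10,120,90),(35,255,255),(200,130,320,245))[:2]:
    x,y,w,h=cv2.boundingRect(k);print(x,y,w,h,onz(c,[[x+w/2,y+h-15]],46))
```

```text
t28.70 pos [462.5 209.4 227.8] yaw -4.01 tilt 0.05 F [-0.7 -1.3 -0.5] M [-0.05 -0.01  0.04] open 88.0mm gf 0.0 [ 0.81  0.1  -0.38  0.   -1.09  0.69]
turn -2.2162105180030998e-05
shift mm [  0.    0.4 179.3]
[504.55209496 206.73594373  73.        ]
245 147 28 42 [[464.77272614 209.00744389  46.        ]]
```

Emit:
send_rows --pt "0 0 0.6 0" --pt "0 0 0.8 0" --pt "0 0 0.8 0" --pt "0 0 0.7 0" --pt "0 0 0.5 0" --pt "0 0 0.18 0" --pt "0 0 0 0"

```text
time_s: 29.45
ee_pos: [462.3, 208.0, 48.1]
ee_rot: [0.001, 0.999, -0.036, -0.001]
force: [0.8, -1.0, 1.0]
opening: 1.001
grasp_force: 0.0
```

Emit:
send_rows --pt "0 0 0 0" --pt "0 0 0 0" --pt "0 0 0 0" --pt "0 0 0 0" --pt "0 0 0 0" --pt "0 0 0 0" --pt "0 0 0 0" --pt "0 0 0 0" --pt "0 0 0 0" --pt "0 0 0 0" --grip 0 --force 40

```text
time_s: 30.45
ee_pos: [461.9, 208.8, 49.0]
ee_rot: [0.001, 0.999, -0.035, -0.0]
force: [-0.1, -3.1, 3.2]
opening: 0.301
grasp_force: 40.0
```

Emit:
send_rows --pt "0.15 0 0 0" --pt "0.25 0 0 0" --pt "0.3 0 0 0" --pt "0.3 0 0 0" --pt "0.3 0 0 0" --pt "0.3 0 0 0" --pt "0.3 0 0 0" --pt "0.3 0 0 0" --pt "0.15 0 0 0" --pt "0.1 0 0 0"

```text
time_s: 31.45
ee_pos: [585.2, 199.4, 49.0]
ee_rot: [0.001, 0.999, -0.036, -0.0]
force: [-0.8, -5.1, 4.8]
opening: 0.303
grasp_force: 40.0
```

Emit:
send_rows --pt "0.04 0 0 0" --pt "0.04 0 0 0" --pt "0 0 0 0" --pt "0 0 0 0"

```text
time_s: 31.85
ee_pos: [586.2, 199.3, 49.0]
ee_rot: [0.001, 0.999, -0.036, -0.002]
force: [-12.9, -2.0, 11.5]
opening: 0.305
grasp_force: 40.0
```

Emit:
send_rows --pt "0 0 0 0" --pt "0 0 0 0" --pt "0 0 0 0" --pt "0 0 0 0" --pt "0 0 0 0" --pt "0 0 0 0" --pt "0 0 -0.5 0" --pt "0 0 -0.9 0" --pt "0 0 -0.9 0" --pt "0 0 -0.9 0" --grip 1

```text
time_s: 32.85
ee_pos: [588.3, 200.3, 210.8]
ee_rot: [0.0, 0.999, -0.035, -0.0]
force: [1.0, 0.6, -0.0]
opening: 1.0
grasp_force: 0.0
```

Emit:
send_rows --pt "-0.24 0.16 0 0" --pt "0 0 0 0" --pt "0 0 0 0" --pt "0 0 0 0" --pt "0 0 0 0"

```text
time_s: 33.35
ee_pos: [575.9, 193.3, 207.9]
ee_rot: [0.001, 0.999, -0.035, -0.001]
force: [0.2, 0.4, -0.3]
opening: 1.0
grasp_force: 0.0
```

Run:
```python
from say import *
s,_=st();i=camera("wrist");c=cam("wrist",s);H=cv2.cvtColor(i,40);cv2.imwrite("pics/w16.png",i)
b=blobs(H,(100,120,60),(130,255,255),(50,60,470,230))[0][:,0]
print(onz(c,[[b[:,0].min(),np.median(b[:,1])],[b[:,0].max(),np.median(b[:,1])]],73))
k=blobs(H,(10,100,60),(35,255,255),(200,100,320,245))[0];x,y,w,h=cv2.boundingRect(k);print(x,y,w,h,onz(c,[[x+w/2,y+h-13],[x+w/2,y+h]],46))
t=camera("top");T=cv2.cvtColor(t,40)
a=cv2.imread("pics/top.png");r=(slice(150,205),slice(300,350));print("drum diff",cv2.phaseCorrelate(cv2.cvtColor(a[r],6).astype(np.float32),cv2.cvtColor(t[r],6).astype(np.float32)))
```

```text
t33.35 pos [575.9 193.3 207.9] yaw -4.04 tilt 0.11 F [ 0.2  0.4 -0.3] M [ 0.   -0.02  0.02] open 88.0mm gf 0.0 [ 0.65  0.28 -0.2   0.   -1.09  0.86]
[[629.70951106 295.1598883   73.        ]
 [615.8417575  100.1531632   73.        ]]
236 138 30 46 [[586.02967872 199.7872354   46.        ]
 [573.6691059  200.73719063  46.        ]]
drum diff ((-0.0768060266518873, 0.0013660911119259822), 1.021845419963201)
```

Panel and knob are back at their starting positions (629.7/615.8 vs 629.0/615.5 mm), and the drum lies where it was; handing in.

```bash
python3 -c "
from plant import *
print(finish_job())"
```

```text
the job is handed in; nothing more can be done
None
```

The job is done and handed in at about 33 s: all three castings were seen in the tray before it was pushed fully home, and the drum lies back on both rollers, mouth to the front, about 4 mm forward of where it started; the judge gave no verdict back.

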